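Wedge the shaker's catch and take off the tube rack

TASK

The white tube rack on the bench shaker is held down by the red sprung catch. Push the orange tapered stopper, pointed end down, all the way into the well between the steel jaw and the red catch so that it holds the catch open by itself, then lift the rack off by its blue handle and set it down gently, upright and flat, inside the yellow tray. Leave the stopper wedged in place for the next rack.

Things in the scene. Friction and masses are not known exactly. Their poses are not given: they have to be found in the camera images.
- stopper: Orange round tapered stopper, 118 mm long, standing point down in a 37 mm hole of a white stand 55 mm high. Point 8 mm wide, widening to 32 mm at 32 mm up, straight to a 40 mm collar at 72 to 77 mm; grip the 26 mm knob at 80 to 118 mm. 60 g. Origin: centre of the point, z up the axis; yaw means nothing. The green one in the other hole, 76 mm away, has a blunt 32 mm end: of no use.
- slot (a point): On the floor of the shaker's well, 30 mm above the bench: where the seated stopper's point goes. x runs from the rack to the catch, z up. Steel jaw's face at x = -22 mm, 68 mm high. Red catch's face at x = -4 mm shut; from 50 mm up it flares to x = +12 at 78 mm, so a point pushed straight down here meets the flare and drives the catch outward (5 to 15 N). Rack's centre at x = -67.
- catch (a joint): Travel of the red sprung catch in m, outward along the slot's x. 0 = shut, two arms overlap the rack's edge by 7 mm; clear from 0.010; limit 0.030; the seated stopper holds 0.014 or more. Spring 1.8 N shut, 2.7 N at 0.014. The arms pass 36 to 44 mm either side (y) of the slot, tops 84 mm above the well's floor: keep fingers above them.
- rack: White tube rack, 70 x 110 mm (its x, y), 40 mm high, blue caps up to 58 mm, about 250 g, in a shallow nest (up to 19 mm deep) on the shaker, 66 mm above the bench. Origin: centre of the underside, z up. Blue handle bar over its centre, 60 mm long along x, 12 mm wide (y), 82 to 94 mm above the origin: pinch it across y.
- tray: Yellow open tray fixed on the bench, 160 x 180 mm outside (x, y), 22 mm high, walls and floor 5 mm. Origin: centre of the underside.
Not all that is in view belongs to the job. There is more than one size of the stopper; the one meant has the size given above.

How it is judged:
By the outcome, as a careful person would: the job done as asked, in the order asked, and still so for the second after the job is handed in, with the robot touching nothing.
It also fails if it takes over 58 s, if anything falls off the work surface, if the arm or the gripper's body presses on something with over 40 N, if the wrist force passes 120 N, or if a joint passes its speed limit or range.

ROBOT

A 7-joint arm with a two-finger parallel gripper is mounted at the origin on the work surface. World frame = base frame: x ahead of the robot, y to its left, z up, the work surface at z = 0. Lengths are in m, angles in rad, forces in N, time in s.
With the tool pointing down it reaches from about 0.425 to 1.025 m from the base axis. Payload 3.6 kg.
Tool frame: the origin (TCP) lies midway between the tips of the shut fingers; the grasp point (between the pads) lies 19 mm behind it (tcp_to_grasp is the distance from the TCP to the grasp point, in m); y points along the fingers, z is the direction in which the jaws open and shut, and the axes are right-handed (so a half turn about y gives the same grasp; the last joint's range is limited). The gripper opens to 85 mm and grips with 20 to 120 N. Pads are 22 mm wide; open, the fingers measure 114 mm over their backs; the gripper's body (76 mm by 85 mm) begins 54 mm behind the grasp point. The pads swing forward as they close: fully open they stand 13 mm farther back than shut.
Start: joints at [-1.22, 0.591, 0.048, 1.609, -0.033, 0.943, -0.034], TCP at [0.311, 0.655, 0.231] pointing down, gripper open.
Joint ranges: [-2.69, 2.69], [-0.47, 2.24], [-1.27, 1.36], [0.19, 2.51], [-1.53, 4.68], [0.08, 2.07], [-3.09, 3.09]. Speed limits (rad/s): [2.57, 2.57, 3.14, 3.14, 3.14, 3.14, 3.14].

INTERFACE

Orientations are given as a 3x3 rotation matrix whose columns are the frame's x, y, z axes.
In Python, from cell import * gives the robot as it stands.
- The arm moves only by the shell command python3 -m jog 'ROWS' [FORCE]. ROWS is JSON, one flat list of numbers, 5 for each row, row after row: the closure, from 0 (fully open) to 1 (shut), then the shift along the tool's x, y, z in mm, then the turn about the tool's y in rad. A call has 1 to 10 rows; each row is the pose to reach, as a shift and turn from the pose commanded when the call began, along the tool's axes at that moment; what a row does not reach only later rows make up. A row lasts 1/12 s, in which the tool goes at most 41.7 mm and 7.16 degrees, less where a joint would pass 70% of its speed; a pose out of reach is approached as far as the arm can. A call with a gripper value outside its range is refused whole. The fingers move at their own pace and stop on an object; FORCE is the grip in N (left out, the last holds). Time passes only in rows, so rows that repeat a pose let the fingers close. It gives the time, the measured TCP pose, the force and the opening at its end, in the units of the state.
- sense(): the state, without advancing time (a new reading comes with each control period).
- snapshot(name): name is "scene" or "top" or "wrist"; returns the picture (400x640x3 uint8, blue, green, red); there is no depth.
- camera_params(name): a dict with "fovy" (degrees; the focal length in pixels is half the picture's height over the tangent of half this angle, whatever the lens; pixels are square), "cx", "cy" (the principal point, pixels), "pose" (4x4, takes a point from camera to world coordinates); the wrist camera has in their place "hand_eye" (4x4, takes a point from camera to tool coordinates, whose origin is the TCP and whose axes are the tool frame's). Camera axes: x right, y up, looking along -z (the intrinsics and any distortion apply to the point x, -y, -z); pixel columns grow to the right and rows downward; lengths in m; the calibration is good to about 2 mm. A picture is of the moment at which its call begins: read the wrist's pose just before it. camera_params takes no time and is no camera call.
- close_job(): hands the job in, once; it reports no verdict.
The state is a dict: "time": time; "joint_positions": joint angles; "qvel": joint speeds; "joint_efforts": joint torques, N m; "tcp_pos": TCP position; "tcp_rot": TCP orientation; "ft_force": force on the tool from outside, world axes, zero at the start; "torque": the same for the moment, N m; "width": opening from 0.0 (shut) to 1.0 (fully open).
Only numpy, scipy, OpenCV 4.12 (cv2) and the standard library are available. Lean on these libraries where they do the work, as an engineer would, in place of code of your own. Each camera call takes 0.05 s, during which the arm holds its last target.

## Working session

There is one attempt and no reset: what is moved stays moved. The work goes in short steps, Python scripts to look and compute and a shell command to move; the robot and the scene stay as the last step left them, time stands still between calls to the robot, and variables do not carry over. Pictures are saved under pics/ and viewed, and the job is handed in when it is done.

```bash
ls; mkdir -p pics; python3 - <<'E'
from cell import *
import cv2, numpy as np
np.set_printoptions(precision=4,suppress=True)
for n in ["scene","top","wrist"]:
    s=sense(); im=snapshot(n); cv2.imwrite(f"pics/{n}0.png",im); print(n,camera_params(n))
print(s)
E
```

```text
pics
scene {'fovy': 45.93628064600135, 'cx': 317.4874123486053, 'cy': 196.76233505666076, 'pose': array([[-0.8309, -0.3124,  0.4604,  0.9152],
       [ 0.5563, -0.4532,  0.6965,  0.6263],
       [-0.009 ,  0.8349,  0.5504,  0.5378],
       [ 0.    ,  0.    ,  0.    ,  1.    ]])}
top {'fovy': 55.50479776145076, 'cx': 313.84987281434985, 'cy': 195.94192492986357, 'pose': array([[ 0.0029,  0.9968, -0.0803,  0.4461],
       [-0.9999,  0.0018, -0.0139, -0.0122],
       [-0.0137,  0.0803,  0.9967,  0.8333],
       [ 0.    ,  0.    ,  0.    ,  1.    ]])}
wrist {'fovy': 59.3113158485393, 'cx': 311.61145668819853, 'cy': 203.48634405487226, 'hand_eye': array([[ 0.0005, -0.9648, -0.263 , -0.0671],
       [ 0.0006,  0.263 , -0.9648, -0.1426],
       [ 1.    ,  0.0003,  0.0007, -0.0005],
       [ 0.    ,  0.    ,  0.    ,  1.    ]])}
{'time': 0.1, 'joint_positions': array([-1.2205,  0.592 ,  0.0483,  1.6097, -0.0333,  0.9427, -0.0337]), 'qvel': array([ 0.0019, -0.0014,  0.0003, -0.004 , -0.0004, -0.0015, -0.0007]), 'joint_efforts': array([  0.0043, -55.0002,   1.5527, -19.8826,   0.0096,   0.0038,
        -0.    ]), 'tcp_pos': array([0.3109, 0.6541, 0.2302]), 'tcp_rot': array([[ 0.9032, -0.0008,  0.4293],
       [-0.4293, -0.0019,  0.9032],
       [ 0.0001, -1.    , -0.0021]]), 'ft_force': array([ 1.5549, -0.0919, -0.1893]), 'torque': array([0.0532, 0.0066, 0.0145]), 'width': 0.9992662806312005}
```

View pics/scene0.png

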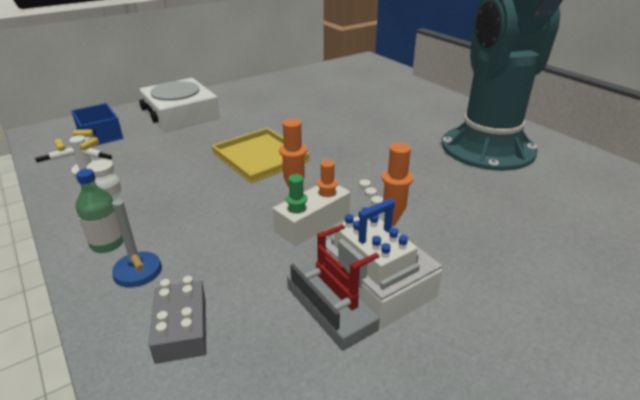

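View pics/top0.png

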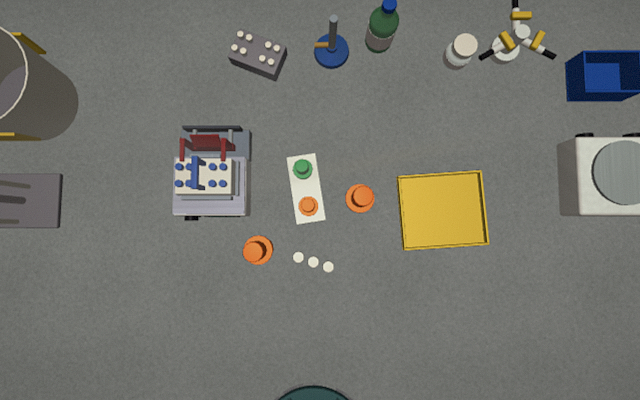

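View pics/wrist0.png

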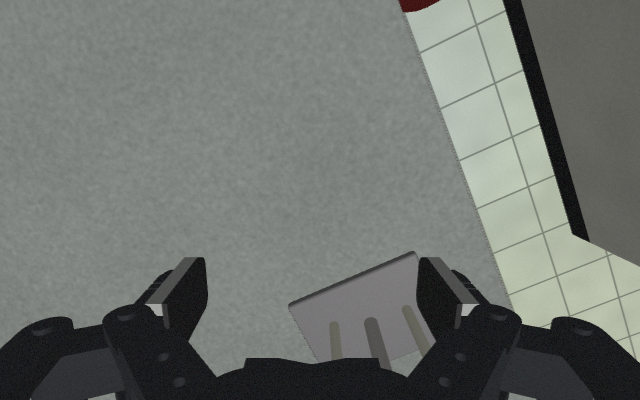

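The scene picture shows the following:
- Orange stopper in the white stand at (327,177), with the green one in the other hole at (296,190).
- Two large orange stoppers on the bench at (292,150) and (397,180).
- Shaker with rack at (370,250), with the red catch towards (335,275).
- Tray at (260,155).

In the top picture the candidates are orange at (308,206), (361,198) and (257,250), and green at (303,169). The description points to the one in the stand, (308,206). I'll check its size and take close crops.

```bash
cat > h.py <<'E'
from cell import *
import cv2, numpy as np
np.set_printoptions(precision=4,suppress=True)
def K(n):
    p=camera_params(n); f=200/np.tan(np.radians(p['fovy'])/2); return f,p['cx'],p['cy'],p
def ray(n,u,v,T=None):
    f,cx,cy,p=K(n); T=p['pose'] if T is None else T
    d=T[:3,:3]@np.array([(u-cx)/f,-(v-cy)/f,-1]); return T[:3,3],d/np.linalg.norm(d)
def wT(s):
    T=np.eye(4);T[:3,:3]=s['tcp_rot'];T[:3,3]=s['tcp_pos'];return T@camera_params('wrist')['hand_eye']
def onz(n,u,v,z,T=None):
    o,d=ray(n,u,v,T);return o+d*(z-o[2])/d[2]
def tri(*rays):
    A=0;b=0
    for o,d in rays:
        P=np.eye(3)-np.outer(d,d);A=A+P;b=b+P@o
    x=np.linalg.solve(A,b);return x,[np.linalg.norm((np.eye(3)-np.outer(d,d))@(x-o)) for o,d in rays]
def proj(n,X,T=None):
    f,cx,cy,p=K(n);T=p['pose'] if T is None else T
    c=T[:3,:3].T@(np.array(X)-T[:3,3]);return np.array([cx+f*c[0]/-c[2],cy-f*c[1]/-c[2]])
def hsv(im): return cv2.cvtColor(im,cv2.COLOR_BGR2HSV)
def blobs(mask,amin=20):
    n,l,st,c=cv2.connectedComponentsWithStats(mask.astype(np.uint8))
    return [(c[i],st[i]) for i in range(1,n) if st[i][4]>=amin]
E
python3 - <<'E'
from h import *
for n in ["scene","top"]:
    im=cv2.imread(f"pics/{n}0.png");H=hsv(im)
    for nm,lo,hi in [("orange",(6,150,100),(17,255,255)),("yellow",(20,120,100),(32,255,255)),("green",(45,120,60),(80,255,255)),("blue",(108,120,60),(128,255,255)),("red",(170,120,60),(180,255,255)),("red0",(0,150,60),(4,255,255))]:
        m=cv2.inRange(H,lo,hi)
        for c,s in blobs(m,25): print(n,nm,c,s)
im=cv2.imread("pics/top0.png")
cv2.imwrite("pics/tc1.png",cv2.resize(im[110:280,160:340],None,fx=3.3,fy=3.3,interpolation=cv2.INTER_CUBIC))
im=cv2.imread("pics/scene0.png")
cv2.imwrite("pics/sc1.png",cv2.resize(im[110:350,250:460],None,fx=2.5,fy=2.5,interpolation=cv2.INTER_CUBIC))
E
```

```text
scene orange [292.1036 149.0616] [ 279  120   27   63 1071]
scene orange [397.6189 177.4658] [ 383  144   29   80 1346]
scene orange [326.9825 179.0742] [318 161  19  35 458]
scene yellow [252.754 154.152] [ 213  129   70   53 2427]
scene yellow [ 83.7241 132.2414] [ 74 130  19   6  87]
scene yellow [ 89.1165 143.1553] [ 81 138  17  11 103]
scene yellow [ 59.4068 144.3559] [ 56 140   8  10  59]
scene yellow [306.3333 157.1111] [305 153   4   9  27]
scene yellow [136.6034 261.2759] [132 256   9  12  58]
scene green [295.9388 194.3903] [287 176  19  36 474]
scene blue [419.7     23.1943] [ 376    0  103   66 4107]
scene blue [ 98.7306 121.7181] [  72  104   50   40 1199]
scene blue [ 84.9895 175.8684] [ 76 169  18  14 190]
scene blue [373.9535 217.7148] [345 199  53  44 796]
scene blue [402.8824 239.3333] [400 235   7   9  51]
scene blue [376.1  240.38] [373 237   7   8  50]
scene blue [385.4035 247.7895] [382 244   8   9  57]
scene blue [136.5509 270.2162] [ 113  252   48   35 1022]
scene red0 [339.2856 271.2567] [ 317  226   61   83 1488]
top orange [359.6318 197.725 ] [346 184  28  
[... 539 characters left out ...]
ue [323.6122  38.102 ] [318  34  11   8  49]
top blue [332.778   53.2598] [315  35  34  32 635]
top blue [597.7848  75.4956] [ 566   50   74   51 1798]
top blue [634.8571  73.7143] [630  63  10  22  77]
top blue [610. 100.] [598 100  25   1  25]
top blue [192.4305 172.4619] [186 156  12  32 223]
top blue [178.2812 166.2812] [175 164   7   6  32]
top blue [211.8    166.3333] [209 164   6   6  30]
top blue [222.5    166.3333] [220 164   7   6  30]
top blue [177.7419 183.0968] [175 180   6   7  31]
top blue [211.5862 182.931 ] [209 180   6   7  29]
top blue [222.1379 183.069 ] [220 180   6   7  29]
top red0 [205.5  135.54] [190 135  29   4  50]
top red0 [223.375  142.7812] [221 139   6  11  32]
```

View pics/tc1.png

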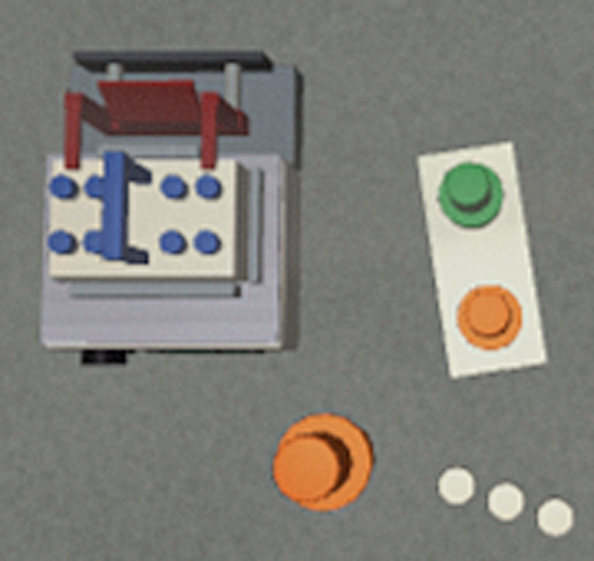

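View pics/sc1.png

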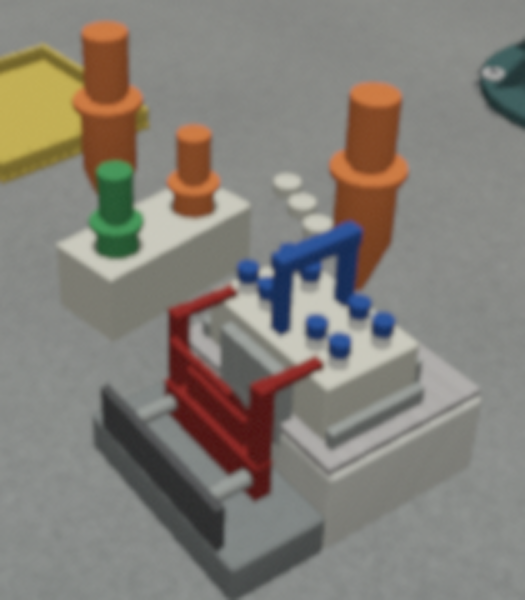

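```bash
python3 - <<'E'
from h import *
t=lambda x,y:(160+x/3.3,110+y/3.3)
s=lambda x,y:(250+x/2.5,110+y/2.5)
print("knob",tri(ray("top",*t(490,311)),ray("scene",*s(194,132))))
print("green",tri(ray("top",*t(468,184)),ray("scene",*s(115,168))))
for nm,z in [("knob",.118),("collar",.077)]:
    print(nm,onz("top",*t(490,311 if nm=="knob" else 317),z))
print("big",tri(ray("top",*t(305,466)),ray("scene",*s(375,93))))
print("stand corners",[onz("top",*t(*p),.055)[:2] for p in [(418,157),(512,142),(547,361),(452,378)]])
print("handle tri ends",[tri(ray("top",*t(*a)),ray("scene",*s(*b))) for a,b in [((116,154),(280,258)),((116,256),(352,229))]])
print("arm ends",[tri(ray("top",*t(*a)),ray("scene",*s(*b))) for a,b in [((72,167),(234,292)),((208,167),(318,363))]])
print("rack top corners z.106",[onz("top",*t(*p),.106)[:2] for p in [(50,157),(238,157),(238,277),(50,277)]])
print("tray top corners",[onz("top",*p,.022)[:2] for p in [(398,175),(482,170),(488,243),(404,249)]])
E
python3 - <<'E'
import cv2
im=cv2.imread("pics/top0.png")
cv2.imwrite("pics/tc2.png",cv2.resize(im[120:220,165:260],None,fx=6,fy=6,interpolation=cv2.INTER_CUBIC))
cv2.imwrite("pics/tc3.png",cv2.resize(im[160:260,385:500],None,fx=5,fy=5,interpolation=cv2.INTER_CUBIC))
E
```

```text
knob (array([0.4866, 0.009 , 0.1164]), [np.float64(0.0019095284335964638), np.float64(0.0019095284335964567)])
green (array([0.5606, 0.0213, 0.1173]), [np.float64(0.000957009091993341), np.float64(0.0009570090919932834)])
knob [0.488  0.0078 0.118 ]
collar [0.4868 0.0089 0.077 ]
big (array([0.402 , 0.105 , 0.1639]), [np.float64(0.001015077036851405), np.float64(0.0010150770368512268)])
stand corners [array([0.5885, 0.0552]), array([ 0.5981, -0.0038]), array([ 0.4608, -0.0259]), array([0.4501, 0.0329])]
handle tri ends [(array([0.5702, 0.2131, 0.1569]), [np.float64(0.0016660067409037982), np.float64(0.001666006740903855)]), (array([0.5149, 0.2118, 0.1545]), [np.float64(0.0008144610109142094), np.float64(0.0008144610109141533)])]
arm ends [(array([0.583 , 0.2265, 0.1485]), [np.float64(0.02136387589268355), np.float64(0.02136387589268366)]), (array([0.5594, 0.2017, 0.0693]), [np.float64(0.026964876484038683), np.float64(0.02696487648403864)])]
rack top corners z.106 [array([0.5791, 0.268 ]), array([0.5791, 0.1568]), array([0.5083, 0.1554]), array([0.5081, 0.2657])]
tray top corners [array([ 0.5568, -0.1813]), array([ 0.5678, -0.3607]), array([ 0.4126, -0.3682]), array([ 0.3994, -0.1916])]
```

View pics/tc2.png

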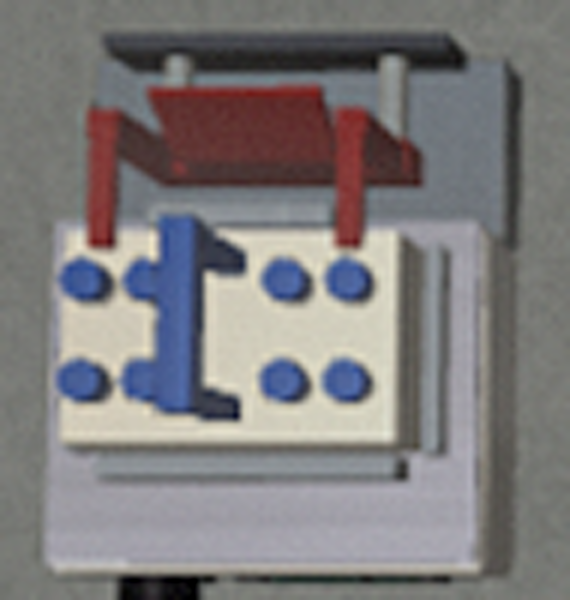

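View pics/tc3.png

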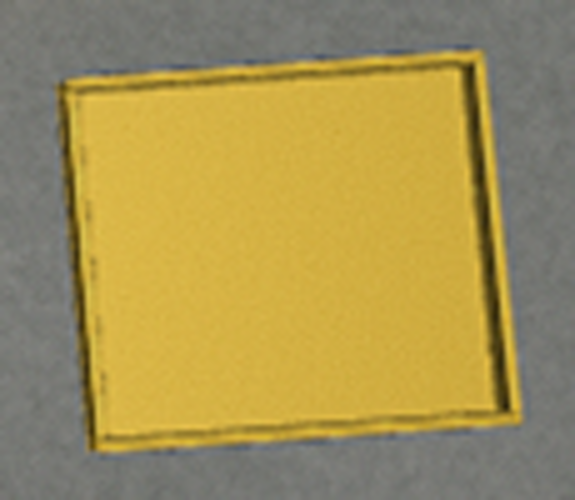

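```bash
python3 - <<'E'
from h import *
t=lambda x,y:(165+x/6,120+y/6)
print("arm tips",[onz("top",*t(*p),.114)[:2] for p in [(103,245),(348,243)]])
print("arm outer ends",[onz("top",*t(*p),.114)[:2] for p in [(103,112),(350,112)]])
print("flare top",[onz("top",*t(*p),.108)[:2] for p in [(150,88),(325,86)]])
print("jaw top",[onz("top",*t(*p),.098)[:2] for p in [(200,208),(330,208),(200,218)]])
print("big2",tri(ray("top",362,195),ray("scene",292,124)))
# handle via blob edges
print("handle",[onz("top",*t(*p),.160)[:2] for p in [(160,215),(196,215),(196,412),(158,412)]])
print("slot pred px",proj("top",[.611,.212,.03]))
E
```

```text
arm tips [array([0.5713, 0.2511]), array([0.572 , 0.1724])]
arm outer ends [array([0.6146, 0.2524]), array([0.6146, 0.1727])]
flare top [array([0.6239, 0.2396]), array([0.6245, 0.1825])]
jaw top [array([0.5864, 0.2254]), array([0.5864, 0.1826]), array([0.5831, 0.2253])]
big2 (array([ 0.5011, -0.0875,  0.1609]), [np.float64(0.0012527241247335084), np.float64(0.0012527241247333384)])
handle [array([0.5724, 0.2174]), array([0.5724, 0.2065]), array([0.513 , 0.2049]), array([0.513 , 0.2162])]
slot pred px [214.8713 149.3095]
```

The measurements agree. The stopper top is at z = 0.116 (0.118 expected, against 0.164 for the large ones), and the slot comes out at about (0.611, 0.212) from both the rack and the catch. The orange stopper in the stand at top (308,206) is the right one, so I'm moving.

```bash
python3 -m jog '[0,10,0,-11,-0.05, 0,29,0,-34,-0.12, 0,55,0,-64,-0.22, 0,81,0,-95,-0.32, 0,107,0,-125,-0.4, 0,133,0,-155,-0.443, 0,159,0,-186,-0.443, 0,186,0,-216,-0.443, 0,212,0,-246,-0.443, 0,234,0,-273,-0.443]' 60
```

```text
time: 0.98
tcp_pos: [0.4059, 0.3046, 0.2312]
tcp_rot: [[1.0, -0.0, 0.002], [-0.002, -0.001, 1.0], [-0.0, -1.0, -0.001]]
ft_force: [-0.4, 0.5, -0.2]
width: 0.996
```

```bash
python3 -m jog '[0,10,0,-38,0, 0,20,0,-76,0, 0,30,0,-114,0, 0,40,0,-152,0, 0,50,0,-190,0, 0,60,0,-228,0, 0,70,0,-262,0, 0,77,0,-284,0, 0,81,0,-296,0, 0,81,0,-296,0]'
python3 - <<'E'
from h import *
s=sense();im=snapshot("wrist");T=wT(s)
cv2.imwrite("pics/w1.png",im)
print(s['tcp_pos'],proj("wrist",[.487,.009,.118],T),proj("wrist",[.487,.009,.077],T))
for c,st in blobs(cv2.inRange(hsv(im),(6,150,80),(17,255,255)),60):print(c,st)
E
```

```text
time: 1.82
tcp_pos: [0.4869, 0.0078, 0.2314]
tcp_rot: [[1.0, 0.001, 0.007], [-0.007, -0.002, 1.0], [0.001, -1.0, -0.002]]
ft_force: [0.1, -0.0, 0.0]
width: 1.0
[0.4869 0.0078 0.2314] [313.8823 200.4471] [313.6797 188.3693]
[457.1579  74.7386] [ 398   36  120   82 7264]
[315.7771 187.0155] [ 294  162   45   52 1741]
[184.678  216.8247] [ 134  172  101   92 6006]
```

View pics/w1.png

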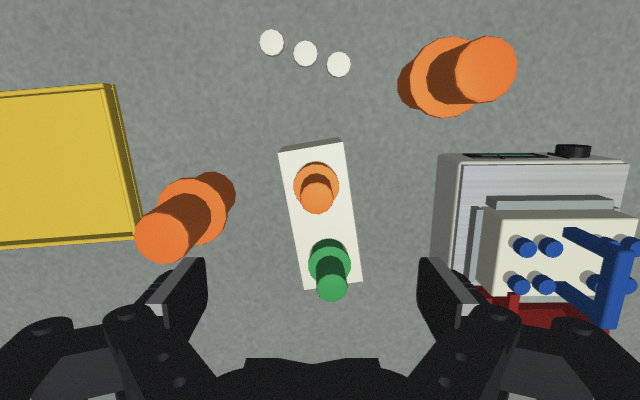

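The wrist picture shows the orange knob's top at (316,197), within 2 to 3 mm of the prediction, with green at (331,285) and the large stoppers at (162,237) and (485,70). Both fingers are clear of everything, so I'm descending.

```bash
python3 -m jog '[0,-1,20,2,0, 0,-1,50,2,0, 0,-1,80,2,0, 0,-1,110,2,0, 0,-1,132,2,0, 0,-1,146,2,0, 0.2,-1,146,2,0, 1,-1,146,2,0, 1,-1,146,2,0, 1,-1,146,2,0]' 80
python3 -m jog '[1,0,0,0,0, 1,0,0,0,0, 1,0,0,0,0, 1,0,0,0,0]'
python3 - <<'E'
from h import *
s=sense();im=snapshot("wrist");T=wT(s)
cv2.imwrite("pics/w2.png",im);print(s['tcp_pos'],s['width'],s['ft_force'])
E
```

```text
time: 2.7
tcp_pos: [0.4861, 0.0144, 0.0865]
tcp_rot: [[1.0, 0.002, -0.0], [0.0, 0.001, 1.0], [0.002, -1.0, 0.001]]
ft_force: [-0.1, 0.4, 0.3]
width: 0.453
time: 3.03
tcp_pos: [0.4862, 0.0133, 0.0867]
tcp_rot: [[1.0, 0.003, 0.001], [-0.001, -0.0, 1.0], [0.003, -1.0, -0.0]]
ft_force: [-0.3, -0.8, 5.1]
width: 0.282
[0.4862 0.0133 0.0867] 0.2818582055783011 [-0.3424 -0.8415  5.0768]
```

View pics/w2.png

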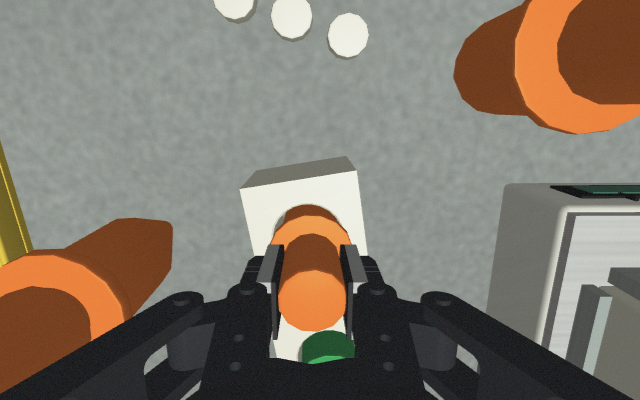

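The knob at (313,290) is between the pads, and the opening reads 24 mm against a 26 mm knob. Lifting.

```bash
python3 -m jog '[1,0,-10,0,0, 1,0,-30,0,0, 1,0,-60,0,0, 1,0,-90,0,0, 1,0,-120,0,0, 1,0,-145,0,0, 1,0,-160,0,0, 1,0,-165,0,0, 1,0,-165,0,0, 1,0,-165,0,0]'
python3 - <<'E'
from h import *
s=sense();im=snapshot("wrist");im2=snapshot("scene");cv2.imwrite("pics/w3.png",im)
cv2.imwrite("pics/s3.png",cv2.resize(im2[80:330,230:460],None,fx=2.4,fy=2.4,interpolation=cv2.INTER_CUBIC))
print(s['tcp_pos'],s['width'],s['ft_force'])
p=s['tcp_pos']
print([ (proj("scene",p+[0,0,z])-[230,80])*2.4 for z in (-.087,-.015,.031)])
E
```

```text
time: 3.92
tcp_pos: [0.4845, 0.0137, 0.2502]
tcp_rot: [[1.0, -0.0, 0.001], [-0.001, 0.0, 1.0], [-0.0, -1.0, 0.0]]
ft_force: [0.3, -0.4, -1.7]
width: 0.282
[0.4845 0.0137 0.2502] 0.28237002624897173 [ 0.3332 -0.4005 -1.7093]
[array([237.7661, 144.7108]), array([238.2333,  51.9218]), array([238.557 , -12.3846])]
```

View pics/s3.png

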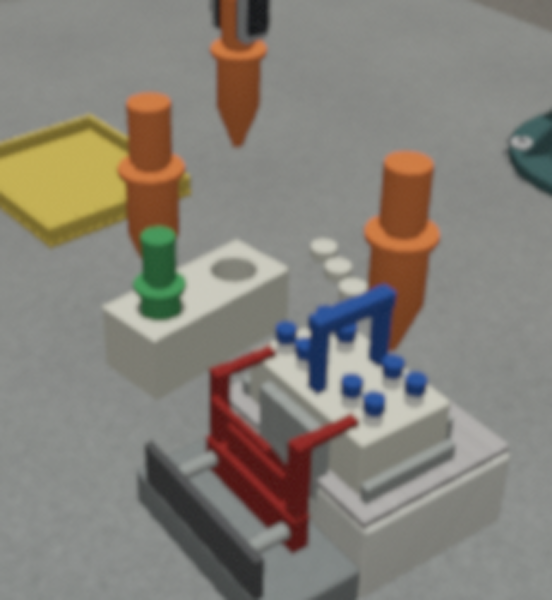

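View pics/w3.png

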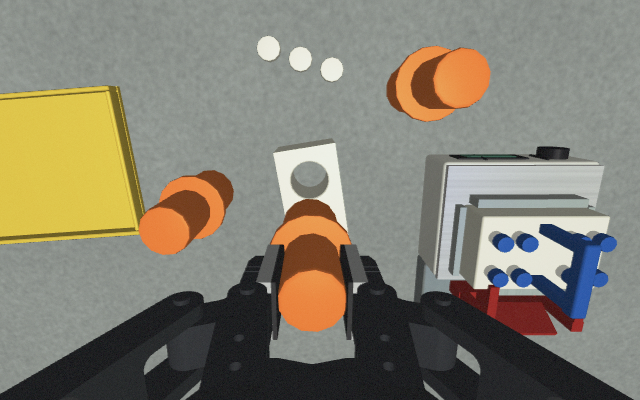

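The stopper is held upright. Its tip in the scene crop at (237,145) is where I projected it for 87 mm below the TCP. Moving over the slot, x first to stay clear of the handle.

```bash
python3 -m jog '[1,15,0,5,0, 1,40,0,14,0, 1,70,0,28,0, 1,98,0,50,0, 1,115,0,78,0, 1,122,0,110,0, 1,125,0,142,0, 1,125,0,172,0, 1,125,0,190,0, 1,125,0,198,0]'
python3 -m jog '[1,0,0,0,0, 1,0,0,0,0]'
python3 - <<'E'
from h import *
s=sense();im=snapshot("wrist");T=wT(s);im2=snapshot("scene");im3=snapshot("top")
cv2.imwrite("pics/w4.png",im)
cv2.imwrite("pics/s4.png",cv2.resize(im2[120:350,270:460],None,fx=2.5,fy=2.5,interpolation=cv2.INTER_CUBIC))
cv2.imwrite("pics/t4.png",cv2.resize(im3[90:230,140:280],None,fx=4,fy=4,interpolation=cv2.INTER_CUBIC))
p=s['tcp_pos'];print(p,s['width'],s['ft_force'])
print([ (proj("scene",p+[0,0,z])-[270,120])*2.5 for z in (-.087,-.015)])
E
```

```text
time: 4.85
tcp_pos: [0.6088, 0.2164, 0.2481]
tcp_rot: [[1.0, -0.004, -0.005], [0.005, 0.001, 1.0], [-0.004, -1.0, 0.001]]
ft_force: [-0.3, 0.0, 0.1]
width: 0.282
time: 5.02
tcp_pos: [0.6099, 0.2102, 0.2491]
tcp_rot: [[1.0, -0.002, 0.001], [-0.001, -0.002, 1.0], [-0.002, -1.0, -0.002]]
ft_force: [-0.4, -0.5, -0.9]
width: 0.281
[0.6099 0.2102 0.2491] 0.28099387389044744 [-0.3756 -0.5012 -0.8849]
[array([166.0903, 246.8868]), array([167.9562, 131.8636])]
```

View pics/s4.png

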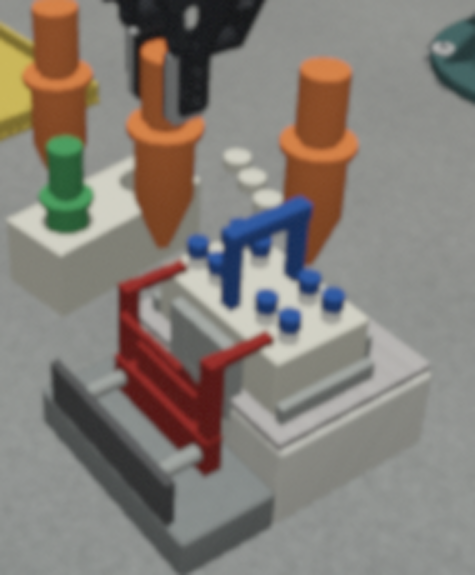

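View pics/w4.png

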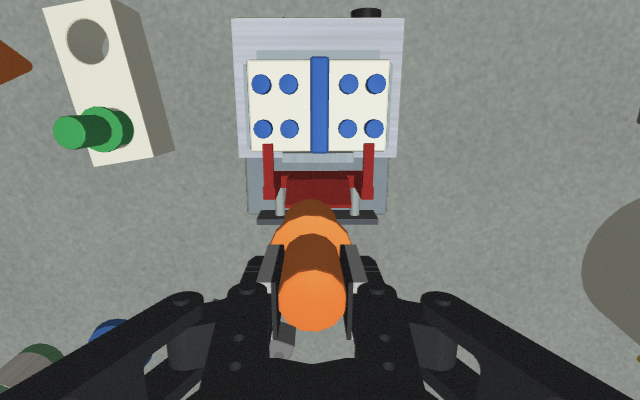

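View pics/t4.png

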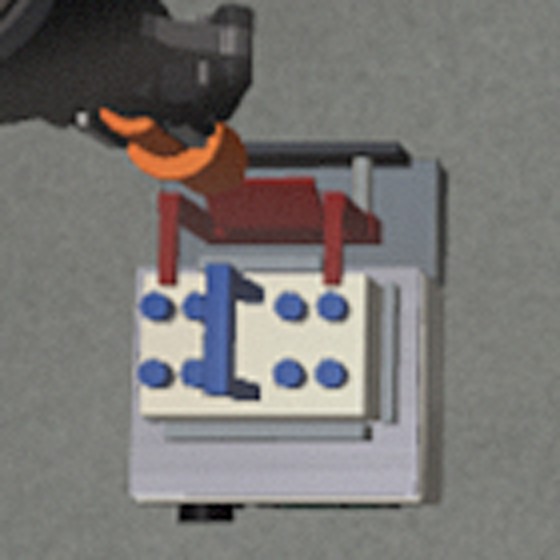

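```bash
python3 - <<'E'
from h import *
s=sense();T=wT(s);w=lambda u,v,z:onz("wrist",u,v,z,T)
print("arms tips",w(268,144,.114),w(369,144,.114)," outer",w(268,199,.114),w(367,199,.114))
print("handle",w(320,57,.160),w(320,153,.160))
print("rack cnr",w(250,60,.106),w(390,60,.106),w(389,153,.106),w(249,151,.106))
print("caps mid",w(317.5,106,.124), "jaw",w(283,153,.098),w(356,153,.098),w(320,163,.098))
print("flare",w(285,207,.108),w(352,207,.108))
E
```

```text
arms tips [0.5705 0.1739 0.114 ] [0.5708 0.2532 0.114 ]  outer [0.6151 0.1722 0.114 ] [0.6155 0.2533 0.114 ]
handle [0.513  0.2137 0.16  ] [0.572  0.2138 0.16  ]
rack cnr [0.5079 0.1615 0.106 ] [0.5084 0.2681 0.106 ] [0.579 0.271 0.106] [0.5768 0.1572 0.106 ]
caps mid [0.5419 0.2127 0.124 ] jaw [0.5796 0.1841 0.098 ] [0.5798 0.2452 0.098 ] [0.5881 0.2151 0.098 ]
flare [0.6237 0.1855 0.108 ] [0.6239 0.2419 0.108 ]
```

The slot from the wrist view is at (0.610, 0.213), which agrees with the top camera to within 2 mm. The jaw face also comes out 22 mm before it. Descending into the well.

```bash
python3 -m jog '[1,-1,15,2.5,0, 1,-1,35,2.5,0, 1,-1,52,2.5,0, 1,-1,62,2.5,0, 1,-1,68,2.5,0, 1,-1,74,2.5,0, 1,-1,80,2.5,0, 1,-1,80,2.5,0]' 120
python3 - <<'E'
from h import *
s=sense();im2=snapshot("scene")
cv2.imwrite("pics/s5.png",cv2.resize(im2[120:350,270:460],None,fx=2.5,fy=2.5,interpolation=cv2.INTER_CUBIC))
E
```

```text
time: 5.83
tcp_pos: [0.6082, 0.2138, 0.1696]
tcp_rot: [[1.0, -0.003, 0.001], [-0.001, -0.001, 1.0], [-0.003, -1.0, -0.001]]
ft_force: [-1.8, -0.1, -0.2]
width: 0.275
```

View pics/s5.png

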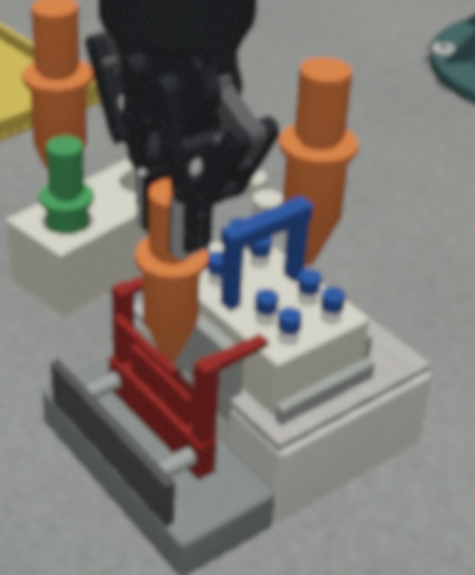

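The point at (172,360) is between the jaw and the catch, and the catch has started to give (Fx = -1.8 N). Pushing on slowly.

```bash
python3 -m jog '[1,0,5,0,0, 1,0,10,0,0, 1,0,15,0,0, 1,0,20,0,0, 1,0,25,0,0, 1,0,30,0,0, 1,0,35,0,0, 1,0,39,0,0, 1,0,42,0,0, 1,0,42,0,0]'
```

```text
time: 6.72
tcp_pos: [0.6082, 0.2138, 0.1269]
tcp_rot: [[1.0, -0.003, 0.001], [-0.001, -0.001, 1.0], [-0.003, -1.0, -0.001]]
ft_force: [-3.0, -0.4, -1.5]
width: 0.275
```

```bash
python3 -m jog '[1,0,3,0,0, 1,0,5,0,0, 1,0,7,0,0, 1,0,8.5,0,0, 1,0,8.5,0,0]'
python3 -m jog '[1,0,1,0,0, 1,0,1,0,0]'
python3 -m jog '[1,0,1,0,0, 1,0,1,0,0]'
```

```text
time: 7.13
tcp_pos: [0.6092, 0.2141, 0.1195]
tcp_rot: [[1.0, -0.0, 0.001], [-0.001, -0.0, 1.0], [-0.0, -1.0, -0.0]]
ft_force: [-3.1, -0.1, -0.1]
width: 0.272
time: 7.3
tcp_pos: [0.6093, 0.2141, 0.1188]
tcp_rot: [[1.0, 0.0, 0.001], [-0.001, 0.0, 1.0], [0.0, -1.0, 0.0]]
ft_force: [-3.5, 0.2, 0.3]
width: 0.274
time: 7.47
tcp_pos: [0.6094, 0.2142, 0.1178]
tcp_rot: [[1.0, 0.0, 0.001], [-0.001, 0.0, 1.0], [0.0, -1.0, 0.0]]
ft_force: [-2.9, 0.4, 0.5]
width: 0.268
```

```bash
python3 -m jog '[1,0,1,0,0, 1,0,1,0,0]'
python3 -m jog '[1,0,1,0,0, 1,0,1,0,0]'
python3 -m jog '[1,0,1,0,0, 1,0,1,0,0]'
python3 - <<'E'
from h import *
s=sense();im2=snapshot("scene");im=snapshot("wrist")
cv2.imwrite("pics/s6.png",cv2.resize(im2[120:350,270:460],None,fx=2.5,fy=2.5,interpolation=cv2.INTER_CUBIC))
cv2.imwrite("pics/w6.png",im)
E
```

```text
time: 7.63
tcp_pos: [0.6096, 0.2141, 0.117]
tcp_rot: [[1.0, 0.001, 0.001], [-0.001, 0.0, 1.0], [0.001, -1.0, 0.0]]
ft_force: [-3.1, -0.3, 2.1]
width: 0.277
time: 7.8
tcp_pos: [0.6099, 0.2142, 0.1169]
tcp_rot: [[1.0, 0.001, 0.001], [-0.001, 0.0, 1.0], [0.001, -1.0, 0.0]]
ft_force: [-3.6, -0.0, 7.5]
width: 0.272
time: 7.97
tcp_pos: [0.6102, 0.2142, 0.1168]
tcp_rot: [[1.0, 0.001, 0.001], [-0.001, 0.0, 1.0], [0.001, -1.0, 0.0]]
ft_force: [-5.1, -0.7, 11.9]
width: 0.272
```

View pics/s6.png

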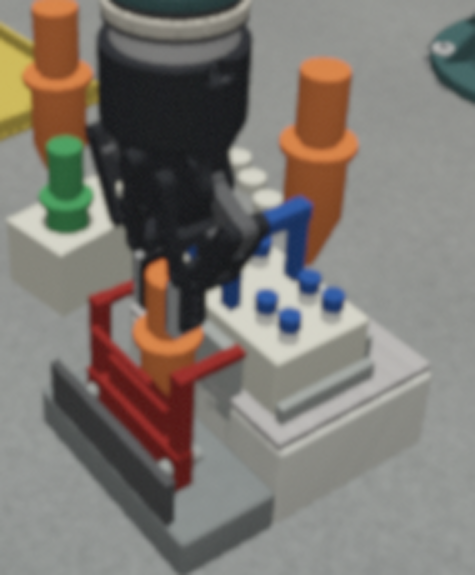

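View pics/w6.png

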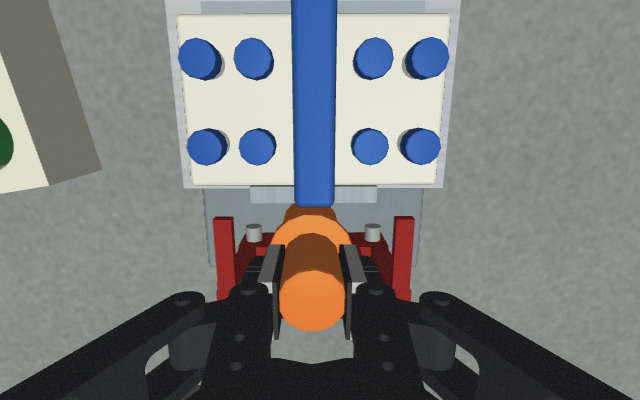

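The stopper bottomed at TCP z = 0.117, exactly the seated height, with Fz rising to 12 N. The wrist view shows the catch arms at (224,217) and (403,217), well clear of the rack edge at row 187. Releasing with a small opening.

```bash
python3 -m jog '[1,0,-2,0,0, 1,0,-2,0,0, 0.7,0,-2,0,0, 0.6,0,-2,0,0, 0.5,0,-2,0,0, 0.5,0,-2,0,0, 0.5,0,-2,0,0]' 20
python3 - <<'E'
from h import *
s=sense();im2=snapshot("scene");im=snapshot("wrist")
cv2.imwrite("pics/s7.png",cv2.resize(im2[120:350,270:460],None,fx=2.5,fy=2.5,interpolation=cv2.INTER_CUBIC))
cv2.imwrite("pics/w7.png",im)
E
```

```text
time: 8.65
tcp_pos: [0.6104, 0.2141, 0.117]
tcp_rot: [[1.0, 0.002, 0.001], [-0.001, 0.0, 1.0], [0.002, -1.0, 0.0]]
ft_force: [0.4, 0.6, -0.4]
width: 0.503
```

View pics/w7.png

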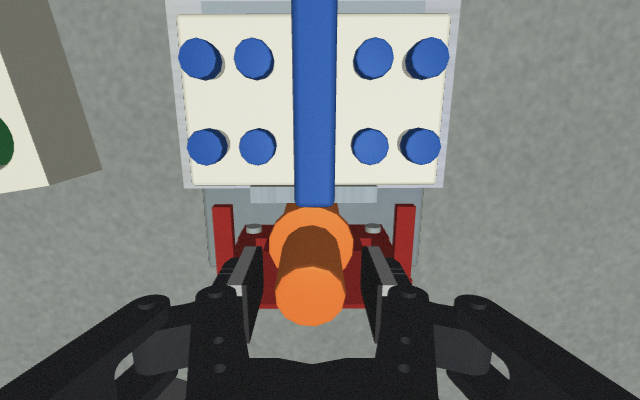

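View pics/s7.png

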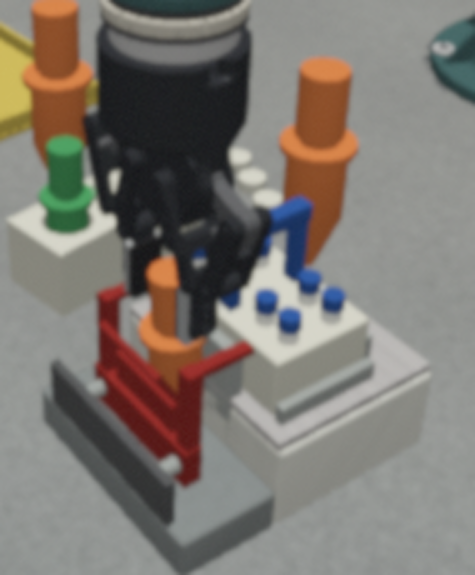

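The stopper has shifted a few mm against the jaw and stands free of the pads, and the arms at row 205 are still clear of the rack. Backing straight up to check.

```bash
python3 -m jog '[0.5,0,-8,0,0, 0.5,0,-20,0,0, 0.5,0,-38,0,0, 0.5,0,-62,0,0, 0.5,0,-90,0,0, 0.3,0,-115,0,0, 0.3,-8,-132,0,0, 0.3,-15,-140,0,0, 0.3,-15,-140,0,0, 0.3,-15,-140,0,0]' 40
python3 - <<'E'
from h import *
s=sense();T=wT(s);im=snapshot("wrist");im2=snapshot("scene")
cv2.imwrite("pics/s8.png",cv2.resize(im2[120:350,270:460],None,fx=2.5,fy=2.5,interpolation=cv2.INTER_CUBIC))
cv2.imwrite("pics/w8.png",im);np.save("T8.npy",T);print(s['tcp_pos'])
E
```

```text
time: 9.58
tcp_pos: [0.5938, 0.2142, 0.2572]
tcp_rot: [[1.0, 0.0, 0.0], [-0.0, 0.0, 1.0], [0.0, -1.0, 0.0]]
ft_force: [0.1, -0.7, 0.1]
width: 0.699
[0.5938 0.2142 0.2572]
```

View pics/w8.png

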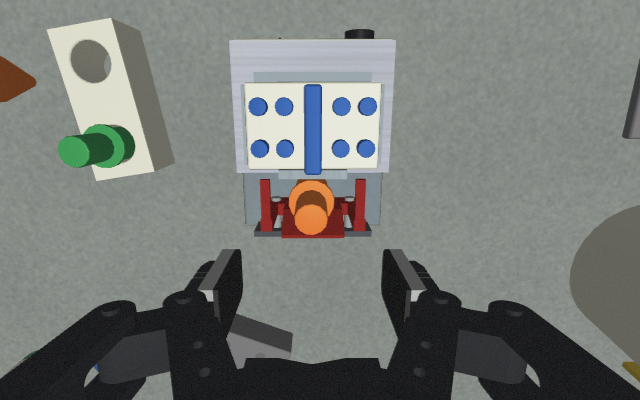

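View pics/s8.png

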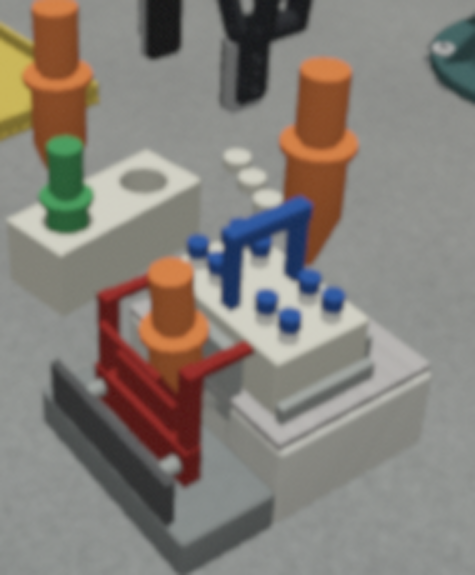

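```bash
python3 - <<'E'
from h import *
T=np.load("T8.npy");w=lambda u,v,z:onz("wrist",u,v,z,T)
print("arm tips",w(265,180,.114),w(360,180,.114))
print("handle",w(313,85,.160),w(313,174,.160))
print("knob tri",tri(ray("wrist",311,220,T),ray("scene",270+171/2.5,120+271/2.5)), w(311,220,.148), w(311.5,201,.107))
E
```

```text
arm tips [0.5842 0.1753 0.114 ] [0.5842 0.2539 0.114 ]
handle [0.5123 0.2148 0.16  ] [0.5707 0.2148 0.16  ]
knob tri (array([0.6084, 0.2133, 0.147 ]), [np.float64(0.000141572600970069), np.float64(0.00014157260096998728)]) [0.608  0.2134 0.148 ] [0.604  0.2138 0.107 ]
```

The catch tips have moved from x = 0.5705 to 0.584, so the catch is held about 14 mm open. The knob top triangulates to z = 0.147 (0.148 expected), so the stopper is fully seated. Going to the handle.

```bash
python3 -m jog '[0.3,-15,0,-1,0, 0.3,-37,10,-1,0, 0.3,-50,30,-1,0, 0.3,-52,60,-1,0, 0.3,-52,88,-1,0, 0.3,-52,108,-1,0, 0.3,-52,120,-1,0, 0.6,-52,120,-1,0, 0.8,-52,120,-1,0, 1,-52,120,-1,0]' 60
python3 -m jog '[1,0,0,0,0, 1,0,0,0,0, 1,0,0,0,0, 1,0,0,0,0, 1,0,0,0,0]'
python3 - <<'E'
from h import *
im=snapshot("wrist");im2=snapshot("scene")
cv2.imwrite("pics/w9.png",im)
cv2.imwrite("pics/s9.png",cv2.resize(im2[120:350,270:460],None,fx=2.5,fy=2.5,interpolation=cv2.INTER_CUBIC))
E
```

```text
time: 10.52
tcp_pos: [0.5433, 0.2134, 0.1375]
tcp_rot: [[1.0, 0.001, 0.001], [-0.001, 0.001, 1.0], [0.001, -1.0, 0.001]]
ft_force: [1.0, -0.5, 1.3]
width: 0.277
time: 10.93
tcp_pos: [0.5434, 0.2141, 0.1378]
tcp_rot: [[1.0, 0.003, 0.0], [-0.0, 0.002, 1.0], [0.003, -1.0, 0.002]]
ft_force: [0.7, 2.6, 3.0]
width: 0.125
```

View pics/w9.png

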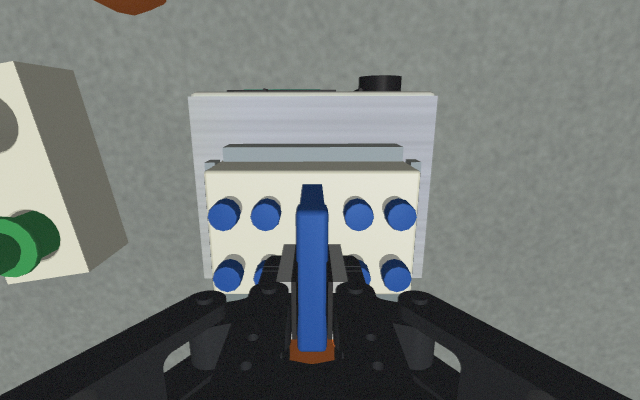

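View pics/s9.png

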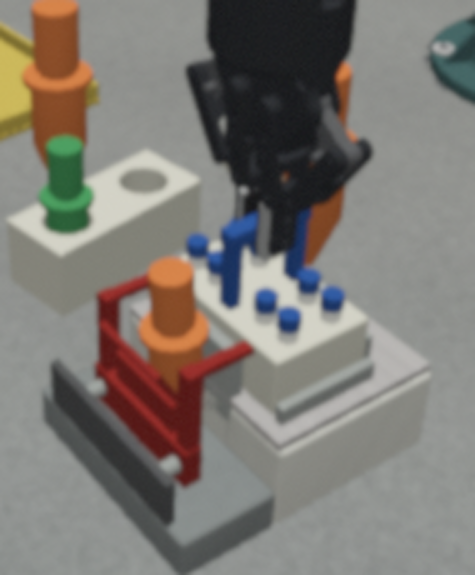

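The handle is pinched (12 mm bar, opening reads 11 mm). Lifting slowly out of the nest.

```bash
python3 -m jog '[1,0,-2,0,0, 1,0,-5,0,0, 1,0,-8,0,0, 1,0,-12,0,0, 1,0,-16,0,0, 1,0,-20,0,0, 1,0,-20,0,0]' 80
python3 - <<'E'
from h import *
im2=snapshot("scene")
cv2.imwrite("pics/s10.png",cv2.resize(im2[120:350,270:460],None,fx=2.5,fy=2.5,interpolation=cv2.INTER_CUBIC))
E
```

```text
time: 11.62
tcp_pos: [0.5423, 0.2129, 0.1576]
tcp_rot: [[1.0, -0.0, 0.001], [-0.001, -0.0, 1.0], [-0.0, -1.0, -0.0]]
ft_force: [0.3, 0.2, -2.4]
width: 0.122
```

View pics/s10.png

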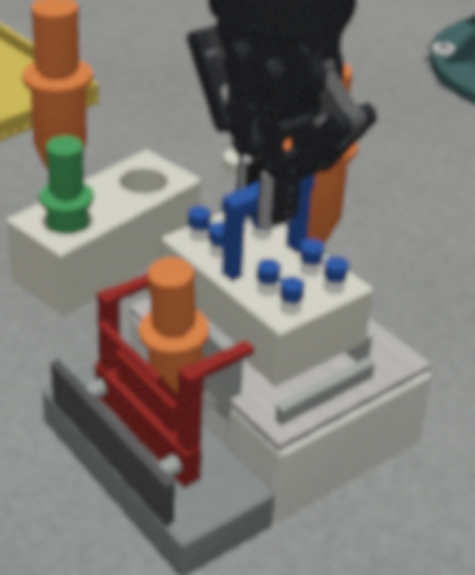

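The rack rises level and the catch and stopper are undisturbed (load 2.4 N). Lifting higher, then across.

```bash
python3 -m jog '[1,0,-6,0,0, 1,0,-16,0,0, 1,0,-32,0,0, 1,0,-50,0,0, 1,0,-68,0,0, 1,0,-86,0,0, 1,0,-102,0,0, 1,0,-114,0,0, 1,0,-118,0,0, 1,0,-118,0,0]'
python3 -m jog '[1,-1,0,-8,0, 1,-3,0,-24,0, 1,-6,0,-48,0, 1,-9,0,-76,0, 1,-12,0,-104,0, 1,-16,0,-132,0, 1,-19,0,-160,0, 1,-22,0,-188,0, 1,-26,0,-216,0, 1,-29,0,-244,0]'
```

```text
time: 12.5
tcp_pos: [0.5429, 0.2134, 0.2765]
tcp_rot: [[1.0, 0.003, 0.001], [-0.001, 0.001, 1.0], [0.003, -1.0, 0.001]]
ft_force: [-0.2, 0.2, -2.5]
width: 0.125
time: 13.33
tcp_pos: [0.5112, -0.0328, 0.2736]
tcp_rot: [[1.0, -0.003, 0.001], [-0.001, -0.0, 1.0], [-0.003, -1.0, -0.0]]
ft_force: [0.2, 0.4, -2.0]
width: 0.119
```

```bash
python3 -m jog '[1,-3,0,-28,0, 1,-6,0,-56,0, 1,-10,0,-84,0, 1,-13,0,-112,-0.02, 1,-17,0,-140,-0.04, 1,-20,0,-168,-0.06, 1,-23,0,-196,-0.068, 1,-26,0,-220,-0.068, 1,-28,0,-236,-0.068, 1,-29,0,-244,-0.068]'
python3 -m jog '[1,0,0,0,0, 1,0,0,0,0, 1,0,0,0,0]'
python3 - <<'E'
from h import *
s=sense();T=wT(s);im=snapshot("wrist");im2=snapshot("scene");im3=snapshot("top")
cv2.imwrite("pics/w11.png",im);cv2.imwrite("pics/s11.png",im2);cv2.imwrite("pics/t11.png",im3);np.save("T11.npy",T)
E
```

```text
time: 14.17
tcp_pos: [0.4816, -0.2781, 0.2737]
tcp_rot: [[0.998, -0.003, -0.062], [0.062, -0.001, 0.998], [-0.003, -1.0, -0.001]]
ft_force: [-0.7, -0.6, -2.3]
width: 0.12
time: 14.42
tcp_pos: [0.484, -0.2729, 0.2743]
tcp_rot: [[0.998, -0.001, -0.069], [0.069, 0.002, 0.998], [-0.001, -1.0, 0.002]]
ft_force: [0.6, 0.6, -1.8]
width: 0.122
```

View pics/w11.png

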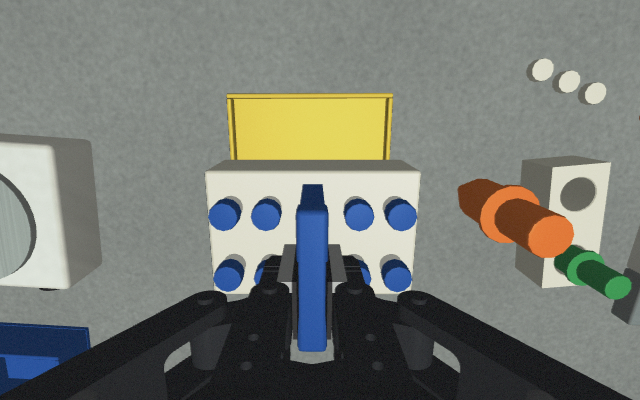

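View pics/s11.png

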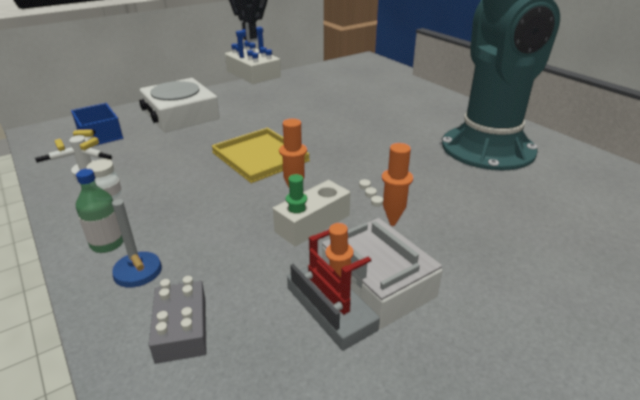

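View pics/t11.png

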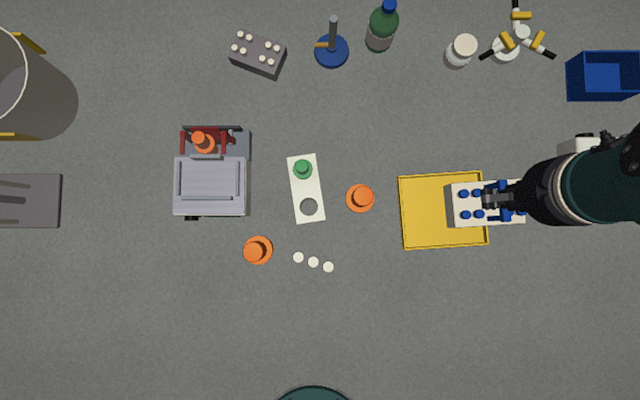

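```bash
python3 - <<'E'
from h import *
T=np.load("T11.npy");s=sense();print(s['tcp_pos'])
a=onz("wrist",228,94,.022,T);b=onz("wrist",392,94,.022,T);print(a,b,np.linalg.norm(b-a))
d=(b-a)/np.linalg.norm(b-a);print("centre",(a+b)/2+.08*np.array([d[1],-d[0],0]))
E
```

```text
[ 0.4844 -0.2732  0.2747]
[ 0.4085 -0.368   0.022 ] [ 0.3964 -0.1923  0.022 ] 0.1761274979772787
centre [ 0.4823 -0.2746  0.022 ]
```

The tray centre from the wrist view is (0.482, -0.275), which agrees with the top view (0.484, -0.2755) and with the TCP. The scene picture shows the nest empty and the stopper still wedged at (338,245). Descending.

```bash
python3 -m jog '[1,-1,10,-1,0, 1,-1,32,-1,0, 1,-1,60,-1,0, 1,-1,88,-1,0, 1,-1,116,-1,0, 1,-1,140,-1,0, 1,-1,158,-1,0, 1,-1,170,-1,0, 1,-1,178,-1,0, 1,-1,180,-1,0]'
python3 -m jog '[1,0,2,0,0, 1,0,5,0,0, 1,0,8,0,0, 1,0,11,0,0, 1,0,13,0,0, 1,0,14,0,0, 1,0,14,0,0]'
```

```text
time: 15.4
tcp_pos: [0.4823, -0.2751, 0.0931]
tcp_rot: [[0.998, -0.002, -0.068], [0.068, 0.001, 0.998], [-0.002, -1.0, 0.001]]
ft_force: [-1.1, 0.4, -1.9]
width: 0.118
time: 15.98
tcp_pos: [0.483, -0.2759, 0.0807]
tcp_rot: [[0.998, -0.0, -0.067], [0.067, 0.0, 0.998], [-0.0, -1.0, 0.0]]
ft_force: [-0.1, 0.5, -1.6]
width: 0.121
```

```bash
python3 -m jog '[1,0,1,0,0, 1,0,2,0,0, 1,0,2,0,0]'
python3 -m jog '[1,0,0.7,0,0, 1,0,1.2,0,0, 1,0,1.2,0,0]'
python3 -m jog '[1,0,0.5,0,0, 1,0,0.8,0,0, 1,0,0.8,0,0]'
```

```text
time: 16.23
tcp_pos: [0.483, -0.2758, 0.0787]
tcp_rot: [[0.998, -0.0, -0.067], [0.067, 0.0, 0.998], [-0.0, -1.0, 0.0]]
ft_force: [-0.2, -0.6, -2.5]
width: 0.117
time: 16.48
tcp_pos: [0.483, -0.2759, 0.0775]
tcp_rot: [[0.998, -0.0, -0.067], [0.067, 0.0, 0.998], [-0.0, -1.0, 0.0]]
ft_force: [-1.2, -0.1, -1.7]
width: 0.122
time: 16.73
tcp_pos: [0.483, -0.2757, 0.077]
tcp_rot: [[0.998, -0.0, -0.067], [0.067, 0.0, 0.998], [-0.0, -1.0, 0.0]]
ft_force: [-0.5, 1.2, -0.9]
width: 0.115
```

```bash
python3 -m jog '[1,0,0.5,0,0, 1,0,0.8,0,0, 1,0,0.8,0,0]'
python3 -m jog '[1,0,0.4,0,0, 1,0,0.4,0,0, 1,0,0.4,0,0]'
```

```text
time: 16.98
tcp_pos: [0.4829, -0.2754, 0.0767]
tcp_rot: [[0.998, -0.0, -0.067], [0.067, 0.001, 0.998], [-0.0, -1.0, 0.001]]
ft_force: [-2.5, 2.6, 5.6]
width: 0.122
time: 17.23
tcp_pos: [0.4829, -0.2754, 0.0767]
tcp_rot: [[0.998, -0.0, -0.067], [0.067, 0.001, 0.998], [-0.0, -1.0, 0.001]]
ft_force: [-2.2, 2.6, 8.2]
width: 0.122
```

Contact at TCP z = 0.0767, as predicted (0.0768). Releasing and backing off.

```bash
python3 -m jog '[1,0,-1,0,0, 1,0,-1.2,0,0, 0.85,0,-1.2,0,0, 0.7,0,-1.2,0,0, 0.6,0,-1.2,0,0, 0.5,0,-1.2,0,0, 0.5,0,-1.2,0,0, 0.5,0,-1.2,0,0]' 20
python3 -m jog '[0.4,0,-6,0,0, 0.4,0,-16,0,0, 0.4,0,-34,0,0, 0.4,0,-60,0,0, 0.4,0,-90,0,0, 0.4,0,-120,0,0, 0.4,0,-145,0,0, 0.4,0,-160,0,0, 0.4,0,-165,0,0, 0.4,0,-165,0,0]'
python3 - <<'E'
from h import *
s=sense();T=wT(s);im=snapshot("wrist");im2=snapshot("scene");im3=snapshot("top")
cv2.imwrite("pics/w12.png",im);np.save("T12.npy",T)
cv2.imwrite("pics/s12.png",cv2.resize(im2[90:350,200:450],None,fx=2.3,fy=2.3,interpolation=cv2.INTER_CUBIC));cv2.imwrite("pics/t12.png",im3)
E
```

```text
time: 17.9
tcp_pos: [0.4831, -0.276, 0.0768]
tcp_rot: [[0.998, 0.0, -0.067], [0.067, -0.0, 0.998], [0.0, -1.0, -0.0]]
ft_force: [0.9, 0.7, -0.1]
width: 0.496
time: 18.73
tcp_pos: [0.4838, -0.2764, 0.244]
tcp_rot: [[0.998, 0.004, -0.067], [0.067, -0.002, 0.998], [0.004, -1.0, -0.002]]
ft_force: [0.8, 0.8, -0.8]
width: 0.603
```

View pics/w12.png

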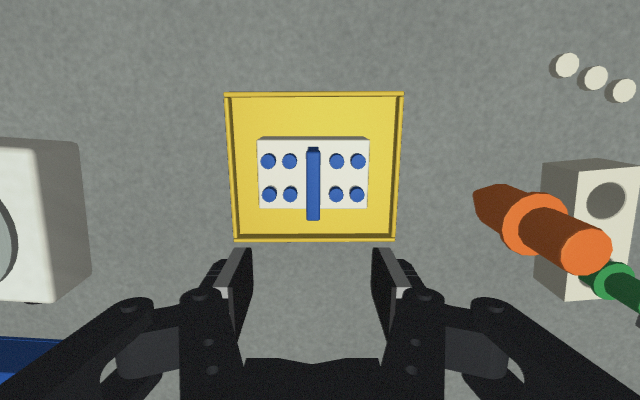

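View pics/s12.png

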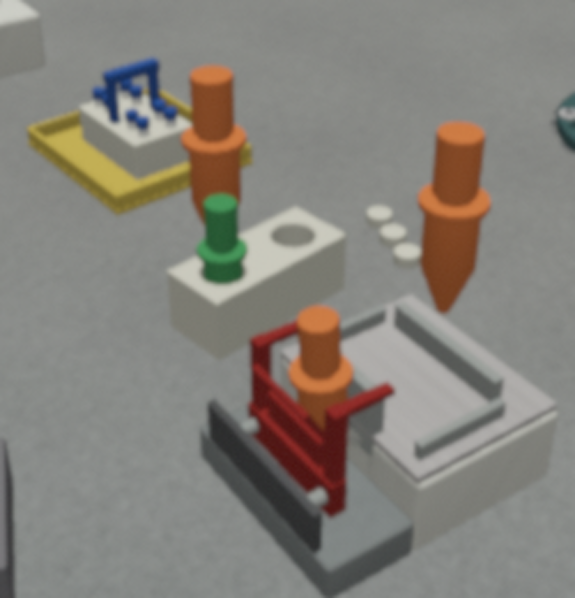

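View pics/t12.png

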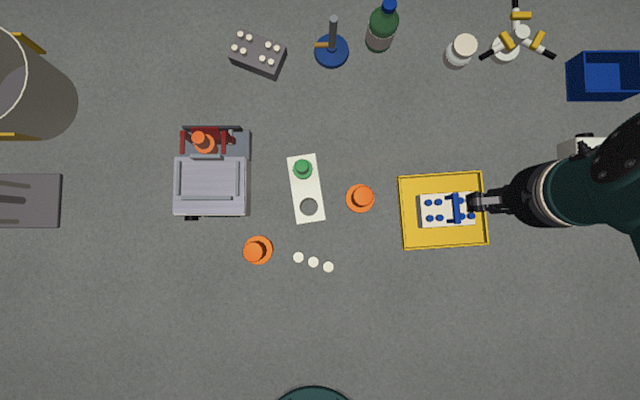

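The rack is upright and flat inside the tray, with all four walls clear in the wrist view around (313,170). The stopper's knob in the scene is at (339,229), unchanged since release. The gripper is free, so I'm handing in.

```bash
python3 -c "
from cell import *
print(close_job())"
```

```text
the job is handed in; nothing more can be done
None
```

The job is done and handed in at about 19 s. The orange 118 mm stopper is wedged in the shaker's well holding the catch open, and the rack is in the yellow tray.

- **Stopper and catch:** I pushed the stopper point down until it bottomed at the expected height, with about 12 N of downward push. On release it settled a few mm against the jaw. The knob top measured z = 0.147 m (0.148 expected). The catch arm tips had moved about 14 mm, which is right at the 0.014 required, with about 5 mm of gap to the rack edge.
- **Rack:** I lifted it level by the blue handle. It touched the tray floor at TCP z = 0.0767 m (0.0768 predicted), with at most about 8 N, and I released it within about 2 mm of the tray's centre.
- **Last checks:** The final pictures show the rack upright and flat, clear of all four tray walls. The stopper was unmoved and the gripper was clear of everything.
- **Disagreements:** My position estimates differed by 2 to 3 mm between cameras. A slight stopper tilt of up to 4 mm over its height could be real or measurement error. No check failed.

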